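# Let the offcut into the lever bin

## Task

A square wooden offcut waits on the chute behind the small lever-operated bin, held back by the edge of the bin's lid. Press the lever at the front of the bin down to its stop, without forcing it, so that the lid stands fully open and the offcut slides into the bin by itself, then let the lever come back up slowly, over about two seconds or more, so that the lid settles shut without dropping, and move clear. Work the lid with the lever only: do not touch the lid or the offcut, and leave the other things on the bench where they are.

Things in the scene. Friction and masses are not known exactly. Their poses are not given: they have to be found in the camera images.
- bin: Fixed grey sheet-metal box, 120 (x) x 110 (y) x 125 mm high, open at the top, 4 mm walls, on a wooden plinth 0 to 40 mm high. Origin: centre of the box's underside, on top of the plinth. The lever is on its -x side, roughly facing the robot; on its +x side a steel chute, 65 x 100 mm, slopes down 28 degrees to the rear rim. Lever pivot: x = -0.077, z = 0.060 in this frame, axis along y.
- lever_pad (a point): Centre of the top of the lever's ribbed rubber pad (34 along x, 40 mm along y): press here from above. At rest 92 mm above and 183 mm in front (-x) of the bin's origin; it moves on a circle of 110 mm radius round the lever's pivot, down 44 mm to 48 mm above the bin's origin. The pad's robot side is tilted up 11 degrees at rest, down 11 degrees when pressed.
- lever (a joint): Angle of the lever: 0 at rest (up), 0.40 rad fully pressed against its stop. About 2 to 6 N at the pad presses it; it has no spring or catch, the lid's weight brings it back up as fast as it is let.
- lid (a joint): Angle of the bare steel lid (124 x 116 mm), hinged along y at the box's rim on the lever's side (x = -0.062, z = 0.129 in the bin's frame): 0 shut, 1.0 rad fully open. Rods link it to the lever: it turns 2.5 times the lever's angle. Let go, it slams. Shut, its upturned far edge holds the offcut on the chute.
- lid_edge (a point): Middle of the lid's free edge: beside the foot of the chute when shut (129 mm above the bin's origin), 233 mm above the bin's origin when the lid is fully open.
- offcut: Loose square brown wooden offcut, 50 x 50 x 19 mm, about 50 g, lying on the chute against the lid's edge. Origin: centre of its underside. It slides into the bin by itself within about a second once the lid is well open.
- pine_block: Bystander: loose pine block, 38 x 60 x 38 mm high, on the bench to the left of the lever. Origin: centre of its underside.
- tape_measure: Bystander: loose tape measure, 38 x 97 x 66 mm high. Origin: centre of its underside.
- sanding_block: Bystander: sanding block, 64 x 113 x 32 mm high. Origin: centre of its underside.
Not all that is in view belongs to the job. Leave any orange or turquoise look-alike of the offcut alone.

How it is judged:
On the way:
1. the lever is pressed right down and the lid stands open at least 0.9 of its 1.0 rad (value of joint lid above 0.9 rad), for 0.2 s.
At the end, for the whole second after the job is handed in: The lid is shut (within 0.03 rad) and the offcut lies still inside the bin, below its rim (value of joint lid below 0.03 rad and x of offcut in the frame of bin between -0.058 and 0.058 m and y of offcut in the frame of bin between -0.053 and 0.053 m and z of offcut in the frame of bin below 0.09 m and linear speed of offcut below 0.02 m/s); the robot touches nothing.
It fails at once if the lid comes down faster than 2 rad/s (dropped or slammed) (velocity of joint lid below -2 rad/s).
It fails at once if the robot touches the offcut (contact force between any of the fingers, the arm and offcut above 0.3 N).
It fails at once if the robot touches the lid (contact force between any of the fingers, the arm and lid above 1 N).
It fails at once if a bystander is moved more than 25 mm (distance of any of pine_block, tape_measure, sanding_block from where it was at the start of the episode above 0.025 m).
It fails at once if the lever is forced (pressed with over 45 N) (contact force between any of the fingers, the arm and lever above 45 N).
It also fails if it takes over 38 s, if anything falls off the work surface, if the arm or the gripper's body presses on something with over 40 N, if the wrist force passes 120 N, or if a joint passes its speed limit or range.

## Robot

A 7-joint arm with a two-finger parallel gripper is mounted at the origin on the work surface; the furniture and walls round the work are solid. World frame = base frame: x ahead of the robot, y to its left, z up, the work surface at z = 0. Lengths are in m, angles in rad, forces in N, time in s.
With the tool pointing down it reaches from about 0.4 to 0.85 m from the base axis. Payload 4.4 kg.
Tool frame: the origin (TCP) lies at the very end of the fingers, on their centre line; the grasp point (between the pads) lies 19 mm behind it; z points along the fingers, y is the direction in which the jaws open and shut (so a half turn about z gives the same grasp; the last joint's range is limited). The gripper opens to 94 mm and grips with 3 to 60 N. Pads are 16 mm wide; open, the fingers measure 119 mm over their backs; the gripper's body (75 mm by 177 mm) begins 78 mm behind the grasp point.
Start: joints at [-1.222, 0.628, 0.038, 1.517, -0.027, 0.996, -0.02], TCP at [0.262, 0.595, 0.172] pointing down, gripper open.
Joint ranges: [-3.06, 3.06], [-0.37, 2.12], [-1.25, 1.32], [0.18, 2.47], [-1.1, 4.24], [0.23, 1.98], [-2.94, 2.94]. Speed limits (rad/s): [2.57, 2.57, 3.14, 3.14, 3.14, 3.14, 3.14].

## Interface

Orientations are given as a unit quaternion [w, x, y, z].
In Python, from station import manip gives the robot as it stands.
- The arm moves only by the tool step_arm, never from a script. Its argument "rows" is a list of rows, each a list of 4 numbers: the shift along the world's x, y, z in mm, then the turn about the world's z in degrees. In form: [[x, y, z, turn], ...]. A call has 1 to 5 rows; each row shifts and turns the commanded pose from where the row before left it; what a row does not reach is not made up. A row lasts 1/12 s, in which the tool goes at most 41.7 mm and 7.16 degrees, less where a joint would pass 70% of its speed; a pose out of reach is approached as far as the arm can. A call is refused whole if a number of a shift passes 41.7 or a number of a turn 7.16, either way. A call with a gripper value outside its range is refused whole. "jaw" is the gripper command: -1 is fully open, 1 is shut, values between are in proportion, set as the call begins (left out, the last holds). The fingers move at their own pace and stop on an object; "squeeze" is the grip in N (left out, the last holds). Time passes only in rows, so rows that do not move let the fingers close. It gives the time, the measured TCP pose, the force and the opening at its end, in the units of the state.
- manip.get_obs(): the state, without advancing time (a new reading comes with each control period).
- manip.camera(name): name is "scene" or "side" or "wrist"; returns (picture, depth): 420x560x3 uint8, red, green, blue; 420x560 float32, m along the optical axis (not along the pixel's ray), 0 where there is no reading.
- manip.get_calibration(name): a dict with "fx", "fy", "cx", "cy" (pixels), "eye" and "orientation" of the camera in the world. Camera axes: x right, y down, z forward; pixel columns grow to the right and rows downward; lengths in m; the calibration is good to about 2 mm. A picture is of the moment at which its call begins: read the wrist's pose just before it. get_calibration takes no time and is no camera call; for the wrist camera it gives the pose at the moment of the call.
- manip.close_job(): hands the job in, once; it reports no verdict.
Trained networks look in the newest picture that a camera, given by its name, has taken for a name from the list of things; names that differ only in an ending like _2 or _b are one class to them, and where a whole thing is asked for, a point or a joint stands for the part that bears it (a point fixed in the world has none). Each returns a list of dicts, best first, with "p" (0 to 1); they miss things now and then, are a little off and sometimes report something else, mostly with a low value. They report only what shows in the picture. A call takes as long as a camera call. They do not tell look-alikes from the thing itself.
- manip.search_frame(camera, name): "extent" ([left, top, right, bottom] in pixels, round what is visible of it).
- manip.outline_of(camera, name): "region" (420x560 bool, what is visible of it) and "extent" ([left, top, right, bottom] in pixels, round what is visible of it).
The state is a dict: "time": time; "joint_pos": joint angles; "joint_vel": joint speeds; "joint_efforts": joint torques, N m; "tcp_pos": TCP position; "tool_rot": TCP orientation; "wrist_force": force on the tool from outside, world axes, zero at the start; "wrist_torque": the same for the moment, N m; "finger_gap": finger opening in m.
Only numpy, scipy, OpenCV 4.12 (cv2) and the standard library are available. Lean on these libraries where they do the work, as an engineer would, in place of code of your own. Each camera call takes 0.05 s, during which the arm holds its last target.

## Working session

There is one attempt and no reset: what is moved stays moved. The work goes in short steps, Python scripts to look and compute and a tool call to move; the robot and the scene stay as the last step left them, time stands still between calls to the robot, and variables do not carry over. Pictures are saved under pics/ and viewed, and the job is handed in when it is done.

Besides the shell and the picture viewer there is one more tool, called after "Call:" as a command line: name --pt "numbers of a row" for each row, then --argument value for the rest. step_arm: Moves the arm, as the interface text tells. Its arguments: {"type":"object","properties":{"rows":{"type":"array","items":{"type":"array","items":{"type":"number"}}},"jaw":{"type":"number"},"squeeze":{"type":"number"}},"required":["rows"]}

```bash
mkdir -p pics
cat > h.py <<'E'
import numpy as np,cv2
from scipy.spatial.transform import Rotation as R
from station import manip
def shot(c,fn):
    im,d=manip.camera(c); cv2.imwrite('pics/'+fn,im[:,:,::-1]); return im,d
def cloud(c,d):
    k=manip.get_calibration(c); q=k['orientation']; v,u=np.mgrid[:420,:560]
    P=np.stack([(u-k['cx'])/k['fx']*d,(v-k['cy'])/k['fy']*d,d],-1)
    return P@R.from_quat([q[1],q[2],q[3],q[0]]).as_matrix().T+np.array(k['eye'])
E
python3 - <<'E'
from h import *
o=manip.get_obs(); print(o['time'],o['tcp_pos'],o['tool_rot'],o['finger_gap'])
for c in ['scene','side']:
    im,d=shot(c,c+'0.png'); P=cloud(c,d)
    np.save(c+'P.npy',P); print(c,manip.get_calibration(c))
    for n in ['bin','lever_pad','lever','lid','offcut','pine_block','tape_measure','sanding_block']:
        for r in manip.outline_of(c,n)[:2]:
            m=r['region']&(d>0); q=P[m]
            print(n,round(r['p'],2),np.round(r['extent']), np.round(np.median(q,0),3) if len(q) else '', np.round(np.percentile(q,[3,97],axis=0),3).tolist() if len(q) else '')
E
```

```text
0.0 [0.26164689 0.5941984  0.1708642 ] [-1.87069362e-04  2.05934960e-01  9.78565219e-01 -9.32117046e-04] 0.09425349389764749
scene {'fx': 379.3631189370532, 'fy': 379.3631189370532, 'cx': 276.1962269184767, 'cy': 210.85361951270002, 'eye': array([-0.08823345,  0.42606815,  0.49365769]), 'orientation': array([ 0.26395035, -0.42012157,  0.73288608, -0.46551699])}
bin 0.8 [287. 147. 392. 253.] [ 0.573 -0.129  0.1  ] [[0.454, -0.216, 0.005], [0.762, -0.089, 0.197]]
lever_pad 0.72 [342. 214. 393. 231.] [ 0.469 -0.147  0.098] [[0.422, -0.251, 0.024], [0.576, -0.131, 0.114]]
lever_pad 0.4 [300. 154. 329. 172.] [ 0.698 -0.153  0.179] [[0.678, -0.18, 0.167], [0.721, -0.132, 0.191]]
lever 0.89 [346. 213. 396. 232.] [ 0.461 -0.149  0.099] [[0.421, -0.254, 0.022], [0.585, -0.131, 0.115]]
lid 0.6 [300. 170. 360. 198.] [ 0.619 -0.144  0.151] [[0.551, -0.208, 0.141], [0.681, -0.095, 0.161]]
offcut 0.72 [287. 248. 316. 269.] [ 0.524 -0.005  0.019] [[0.504, -0.034, 0.003], [0.553, 0.016, 0.021]]
offcut 0.58 [302. 154. 326. 171.] [ 0.699 -0.153  0.18 ] [[0.678, -0.179, 0.168], [0.722, -0.132, 0.191]]

[... 997 characters left out ...]
198.] [ 0.624 -0.134  0.15 ] [[0.569, -0.211, 0.139], [0.681, -0.095, 0.153]]
offcut 0.75 [222. 242. 245. 258.] [0.667 0.001 0.018] [[0.642, -0.051, 0.0], [0.693, 0.013, 0.021]]
offcut 0.47 [215. 170. 236. 180.] [ 0.697 -0.155  0.179] [[0.678, -0.19, 0.166], [0.72, -0.132, 0.191]]
pine_block 0.68 [308. 251. 323. 270.] [0.45  0.076 0.035] [[0.429, 0.021, 0.003], [0.468, 0.082, 0.04]]
pine_block 0.51 [338. 259. 372. 301.] [0.37  0.146 0.033] [[0.33, 0.084, 0.001], [0.401, 0.186, 0.035]]
tape_measure 0.9 [338. 287. 385. 322.] [0.362 0.262 0.044] [[0.326, 0.23, 0.002], [0.401, 0.272, 0.067]]
sanding_block 0.57 [341. 262. 372. 299.] [0.368 0.144 0.033] [[0.328, 0.085, 0.003], [0.4, 0.185, 0.035]]
```

View pictures.

Run:
```python
from h import *
a=cv2.imread('pics/scene0.png');b=cv2.imread('pics/side0.png')
cv2.imwrite('pics/z0.png',cv2.resize(a[130:330,200:430],None,fx=3,fy=3)[:600])
cv2.imwrite('pics/z1.png',cv2.resize(b[140:340,190:420],None,fx=3,fy=3)[:600])
P=np.load('sceneP.npy')
for c in ['scene','side']:
    P=np.load(c+'P.npy').reshape(-1,3)
    m=(P[:,0]>.40)&(P[:,0]<.53)&(P[:,1]>-.25)&(P[:,1]<-.08)&(P[:,2]>.07)&(P[:,2]<.14)
    q=P[m];print(c,len(q),np.percentile(q,[2,10,50,90,98],axis=0).round(3).tolist())
    for x in np.arange(.41,.53,.01):
        w=q[abs(q[:,0]-x)<.005]
        if len(w)>3: print(round(x,3),len(w),w[:,1].min().round(3),w[:,1].max().round(3),np.percentile(w[:,2],[5,50,95]).round(3))
    # lid footprint
    m=(P[:,0]>.5)&(P[:,0]<.7)&(P[:,1]>-.25)&(P[:,1]<-.06)&(P[:,2]>.138)&(P[:,2]<.157)
    q=P[m];print('lid',cv2.minAreaRect(q[:,:2].astype(np.float32)*1000), np.percentile(q,[1,50,99],axis=0).round(3).tolist())
```

```text
scene 482 [[0.42, -0.25, 0.081], [0.424, -0.18, 0.087], [0.482, -0.144, 0.107], [0.518, -0.127, 0.122], [0.527, -0.125, 0.135]]
0.42 53 -0.25 -0.13 [0.108 0.111 0.115]
0.43 45 -0.25 -0.13 [0.109 0.114 0.115]
0.44 36 -0.25 -0.13 [0.1   0.112 0.113]
0.45 47 -0.25 -0.13 [0.096 0.109 0.111]
0.46 19 -0.25 -0.13 [0.092 0.099 0.11 ]
0.47 19 -0.172 -0.132 [0.091 0.097 0.101]
0.48 28 -0.171 -0.123 [0.089 0.095 0.099]
0.49 50 -0.25 -0.124 [0.086 0.096 0.105]
0.5 54 -0.249 -0.124 [0.086 0.106 0.119]
0.51 66 -0.249 -0.123 [0.082 0.116 0.131]
0.52 44 -0.25 -0.125 [0.08  0.09  0.139]
0.53 17 -0.249 -0.126 [0.079 0.085 0.132]
lid ((608.0938110351562, -155.2139434814453), (123.80968475341797, 177.77503967285156), 88.33281707763672) [[0.525, -0.215, 0.139], [0.609, -0.144, 0.15], [0.684, -0.094, 0.156]]
side 364 [[0.424, -0.249, 0.081], [0.435, -0.18, 0.086], [0.482, -0.141, 0.099], [0.519, -0.13, 0.12], [0.526, -0.125, 0.135]]
0.42 9 -0.249 -0.132 [0.11  0.112 0.126]
0.43 26 -0.172 -0.13 [0.109 0.113 0.115]
0.44 29 -0.172 -0.131 [0.105 0.111 0.114]
0.45 32 -0.248 -0.13 [0.096 0.109 0.113]
0.46 34 -0.248 -0.132 [0.092 0.099 0.109]
0.47 30 -0.249 -0.13 [0.086 0.096 0.101]
0.48 29 -0.249 -0.131 [0.089 0.094 0.1  ]
0.49 36 -0.25 -0.124 [0.087 0.095 0.111]
0.5 38 -0.182 -0.124 [0.086 0.096 0.114]
0.51 40 -0.187 -0.124 [0.083 0.091 0.126]
0.52 51 -0.25 -0.125 [0.081 0.09  0.137]
0.53 8 -0.177 -0.136 [0.077 0.084 0.089]
lid ((609.4151000976562, -153.55084228515625), (123.6847915649414, 174.66241455078125), 88.53003692626953) [[0.527, -0.214, 0.138], [0.619, -0.134, 0.15], [0.687, -0.094, 0.156]]
```

View pics/z0.png

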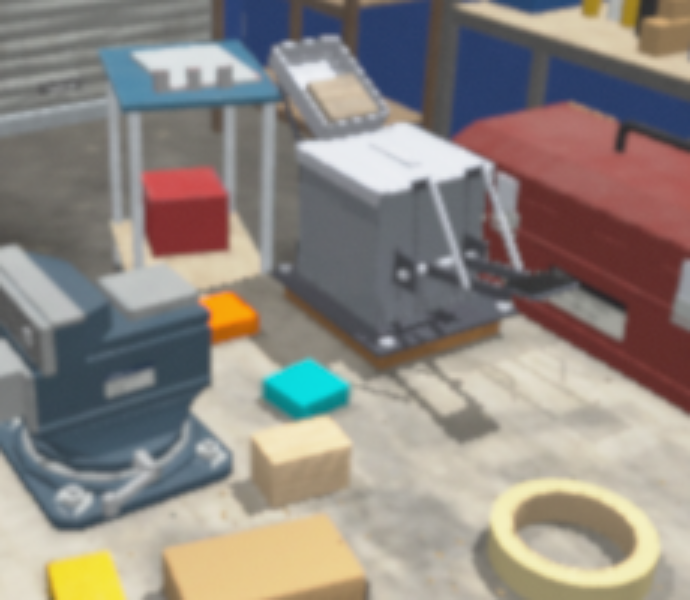

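View pics/z1.png

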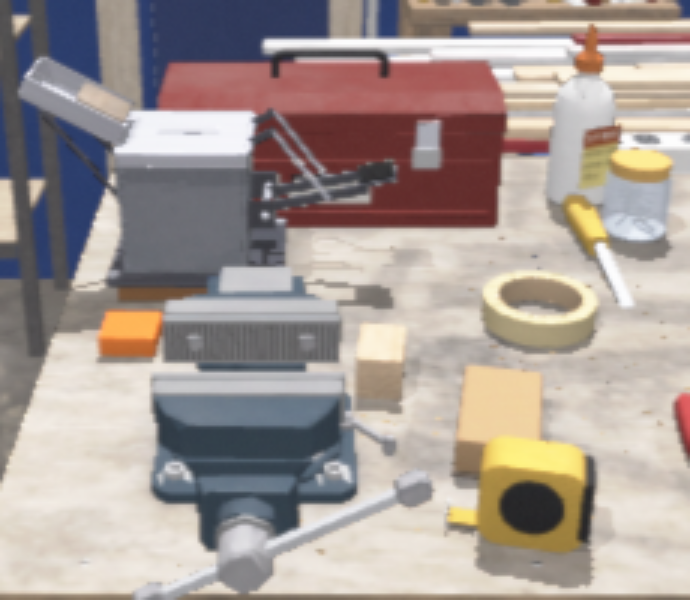

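View pics/scene0.png

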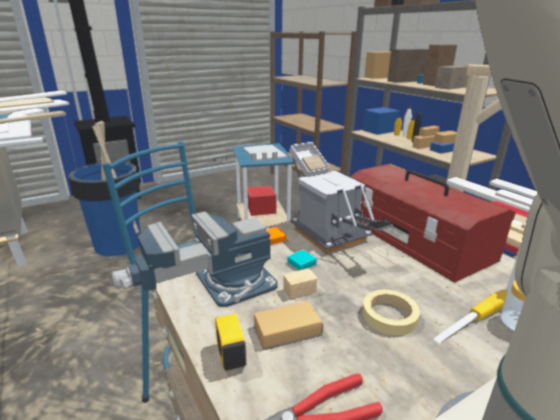

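View pics/side0.png

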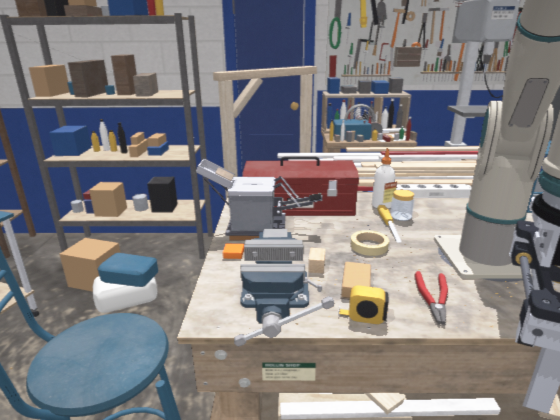

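Run:
```python
from h import *
P=np.vstack([np.load(c+'P.npy').reshape(-1,3) for c in('scene','side')])
P=P[(P[:,0]>.1)&(P[:,0]<.85)&(P[:,1]>-.6)&(P[:,1]<.6)]
g=np.full((24,15),-1.)
for i in range(24):
  for j in range(15):
    m=(abs(P[:,1]-(.6-.05*i))<.025)&(abs(P[:,0]-(.1+.05*j))<.025)
    if m.sum()>3:g[i,j]=P[m,2].max()
print('x',[round(.1+.05*j,2) for j in range(15)])
for i in range(24):print(round(.6-.05*i,2),(g[i]*1000).astype(int))
m=(P[:,1]<-.2)&(P[:,1]>-.5)&(P[:,0]>.3)&(P[:,0]<.6)&(P[:,2]>.03)
q=P[m]
for z in np.arange(.04,.3,.02):
    w=q[abs(q[:,2]-z)<.01]
    if len(w)>3:print(round(z,2),len(w),np.percentile(w[:,1],[50,95,100]).round(3),w[:,0].min().round(3))
```

```text
x [0.1, 0.15, 0.2, 0.25, 0.3, 0.35, 0.4, 0.45, 0.5, 0.55, 0.6, 0.65, 0.7, 0.75, 0.8]
0.6 [-1000 -1000 -1000   360   483 -1000 -1000 -1000 -1000 -1000 -1000 -1000
 -1000 -1000 -1000]
0.55 [-1000 -1000 -1000   370   474 -1000 -1000 -1000 -1000 -1000 -1000 -1000
 -1000 -1000 -1000]
0.5 [-1000 -1000 -1000   346 -1000 -1000 -1000 -1000 -1000 -1000 -1000 -1000
 -1000 -1000 -1000]
0.45 [-1000 -1000 -1000 -1000 -1000 -1000 -1000 -1000 -1000 -1000 -1000 -1000
 -1000 -1000 -1000]
0.4 [-1000 -1000 -1000 -1000 -1000 -1000 -1000   144   129   102    75 -1000
 -1000 -1000 -1000]
0.35 [-1000 -1000 -1000 -1000 -1000 -1000 -1000   145   145   146   146 -1000
 -1000 -1000 -1000]
0.3 [    3     2    15     3     2    48     3     3   153   152   152     3
     3     2 -1000]
0.25 [    2     3    20     4    64    69    68     3   101   103     3     2
     3     2 -1000]
0.2 [  590    19    20     2     2    35    65    43   153   153   153    12
     3     2 -1000]
0.15 [  592    20    20     3     3    35    35    34   147   147   147    10
     2     3 -1000]
0.1 [  574    22    19     3    34    35
[... 933 characters left out ...]
 2 -1000]
-0.4 [   38    38     1     3   148   149   148   148   147   147   147   147
 -1000     1 -1000]
-0.45 [   38 -1000     2     3   126 -1000 -1000 -1000 -1000 -1000 -1000 -1000
 -1000 -1000 -1000]
-0.5 [   79 -1000    68    67    65    56 -1000 -1000 -1000 -1000 -1000 -1000
 -1000 -1000 -1000]
-0.55 [   81    81    80    68    66    65 -1000 -1000 -1000 -1000 -1000 -1000
 -1000 -1000 -1000]
0.04 1120 [-0.255 -0.252 -0.202] 0.3
0.06 1160 [-0.255 -0.252 -0.203] 0.3
0.08 1401 [-0.255 -0.251 -0.203] 0.3
0.1 1499 [-0.255 -0.249 -0.2  ] 0.3
0.12 1291 [-0.252 -0.249 -0.2  ] 0.3
0.14 5197 [-0.299 -0.255 -0.201] 0.3
0.16 185 [-0.336 -0.203 -0.2  ] 0.413
0.18 245 [-0.336 -0.333 -0.331] 0.417
```

Call:
step_arm --pt "0 0 20 0" --pt "10 -10 30 0" --pt "20 -20 20 0" --pt "20 -25 10 0" --pt "20 -30 0 0" --jaw 1

```text
time: 1.32
tcp_pos: [0.3332, 0.5117, 0.2546]
tool_rot: [0.001, 0.205, 0.979, 0.003]
wrist_force: [0.4, 0.4, -0.9]
finger_gap: 0.0643
```

Call:
step_arm --pt "15 -30 0 3" --pt "15 -30 0 3" --pt "15 -30 0 3" --pt "15 -35 0 3" --pt "15 -35 0 3"

```text
time: 1.73
tcp_pos: [0.4074, 0.3485, 0.2519]
tool_rot: [0.0, 0.075, 0.997, 0.0]
wrist_force: [1.2, 0.0, 1.0]
finger_gap: 0.0309
```

Call:
step_arm --pt "5 -38 0 3" --pt "0 -40 0 3" --pt "0 -40 0 3" --pt "0 -40 0 0" --pt "0 -40 0 0"

```text
time: 2.15
tcp_pos: [0.4117, 0.15, 0.252]
tool_rot: [0.0, -0.002, 1.0, 0.0]
wrist_force: [-0.2, -0.6, -0.0]
finger_gap: 0.0005
```

Call:
step_arm --pt "0 -40 0 0" --pt "0 -40 0 0" --pt "0 -40 0 0" --pt "0 -35 0 0" --pt "0 -30 0 0"

```text
time: 2.57
tcp_pos: [0.4116, -0.0358, 0.2522]
tool_rot: [0.0, -0.001, 1.0, -0.0]
wrist_force: [-0.2, -0.2, 1.0]
finger_gap: 0.0006
```

Call:
step_arm --pt "6 -30 0 0" --pt "6 -30 0 0" --pt "6 -30 -20 0" --pt "6 -24 -20 0" --pt "0 0 -20 0"

```text
time: 2.98
tcp_pos: [0.4373, -0.153, 0.1917]
tool_rot: [0.002, 0.001, 1.0, -0.002]
wrist_force: [-0.4, -0.4, 0.0]
finger_gap: 0.0004
```

Run:
```python
from h import *
o=manip.get_obs();print(o['time'],o['tcp_pos'],o['wrist_force'])
a,d=shot('wrist','w1.png'); b,d2=shot('scene','s1.png')
P=cloud('wrist',d)
for r in manip.outline_of('wrist','lever_pad')[:2]:
    q=P[r['region']&(d>0)]; print(r['p'],r['extent'],np.percentile(q,[3,50,97],axis=0).round(3))
cv2.imwrite('pics/c1.png',np.hstack([cv2.resize(a,(400,300)),cv2.resize(b[130:280,260:460],(400,300))])[:,:,::-1])
```

```text
2.9833 [ 0.4373171  -0.15301028  0.19173021] [-0.44702798 -0.42584537  0.02011643]
0.75 [261.2, 186.6, 310.1, 249.7] [[ 0.418 -0.169  0.096]
 [ 0.436 -0.148  0.109]
 [ 0.477 -0.128  0.113]]
0.61 [277.7, 380.7, 289.6, 420.0] [[ 0.594 -0.152  0.146]
 [ 0.62  -0.148  0.149]
 [ 0.639 -0.144  0.151]]
```

View pics/c1.png

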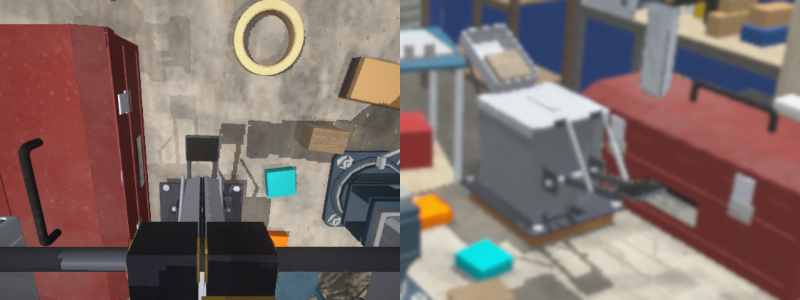

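Call:
step_arm --pt "0 1 -20 0" --pt "0 1 -20 0" --pt "0 1 -15 0" --pt "0 0 -10 0" --pt "0 0 -5 0"

```text
time: 3.55
tcp_pos: [0.4363, -0.1428, 0.122]
tool_rot: [0.0, -0.003, 1.0, 0.0]
wrist_force: [0.2, 0.6, -0.3]
finger_gap: 0.0003
```

Call:
step_arm --pt "0 0 -4 0" --pt "0 0 -4 0" --pt "0 0 -4 0" --pt "0 0 -4 0" --pt "0 0 -4 0"

```text
time: 3.97
tcp_pos: [0.4363, -0.1441, 0.1019]
tool_rot: [0.0, -0.002, 1.0, -0.0]
wrist_force: [-0.5, -0.1, -0.1]
finger_gap: 0.0007
```

```bash
cat > look.py <<'E'
from h import *
import sys
n=sys.argv[1]
o=manip.get_obs();print(o['time'],o['tcp_pos'],o['wrist_force'])
a,d=shot('side','sd%s.png'%n); b,d2=shot('scene','s%s.png'%n)
cv2.imwrite('pics/c%s.png'%n,np.hstack([cv2.resize(a[130:280,190:390],(400,300)),cv2.resize(b[130:280,260:460],(400,300))])[:,:,::-1])
E
python3 look.py 2
```

```text
3.9667 [ 0.43632332 -0.14414124  0.10185753] [-0.51605503 -0.13803613 -0.12183462]
```

View pics/c2.png

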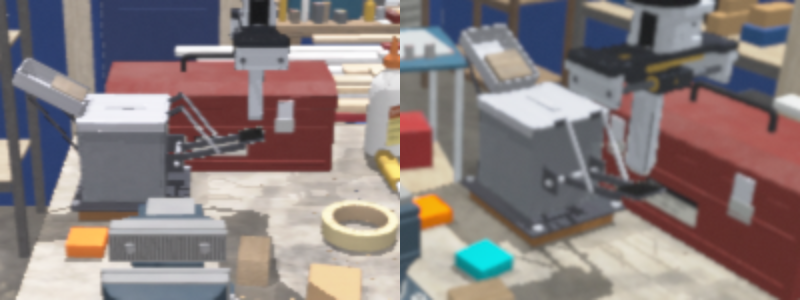

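Run:
```python
from h import *
for c in('side','scene'):
    im,d=manip.camera(c);P=cloud(c,d)
    for n in('lever_pad','lid'):
      for r in manip.outline_of(c,n)[:1]:
        q=P[r['region']&(d>0)];print(c,n,r['p'],r['extent'],np.percentile(q,[3,50,97],axis=0).round(3).tolist())
    q=P.reshape(-1,3)
    q=q[(q[:,0]>.405)&(q[:,0]<.47)&(q[:,1]>-.19)&(q[:,1]<-.1)]
    for z in np.arange(.08,.18,.006):
        w=q[abs(q[:,2]-z)<.003]
        if len(w): print(round(z,3),len(w),w.min(0)[:2].round(3),w.max(0)[:2].round(3))
```

```text
side lever_pad 0.78 [277.2, 192.6, 323.8, 206.8] [[0.428, -0.255, 0.048], [0.474, -0.144, 0.094], [0.538, -0.132, 0.114]]
side lid 0.66 [227.3, 178.8, 281.7, 199.3] [[0.555, -0.207, 0.138], [0.618, -0.133, 0.15], [0.681, -0.095, 0.154]]
0.092 14 [ 0.449 -0.17 ] [ 0.47  -0.131]
0.098 23 [ 0.45  -0.175] [ 0.47 -0.13]
0.104 22 [ 0.424 -0.171] [ 0.467 -0.129]
0.11 60 [ 0.422 -0.176] [ 0.458 -0.129]
0.116 24 [ 0.425 -0.171] [ 0.446 -0.131]
0.14 8 [ 0.428 -0.143] [ 0.445 -0.138]
0.146 13 [ 0.428 -0.136] [ 0.445 -0.131]
0.152 13 [ 0.429 -0.136] [ 0.446 -0.13 ]
0.158 14 [ 0.429 -0.136] [ 0.446 -0.13 ]
0.164 14 [ 0.429 -0.136] [ 0.446 -0.13 ]
0.17 15 [ 0.43  -0.137] [ 0.446 -0.13 ]
0.176 14 [ 0.429 -0.139] [ 0.446 -0.128]
scene lever_pad 0.6 [343.9, 213.2, 393.8, 234.6] [[0.421, -0.254, 0.021], [0.477, -0.15, 0.096], [0.587, -0.131, 0.114]]
scene lid 0.79 [299.8, 167.5, 361.0, 196.8] [[0.552, -0.211, 0.142], [0.621, -0.146, 0.151], [0.681, -0.095, 0.161]]
0.092 9 [ 0.448 -0.134] [ 0.469 -0.131]
0.098 19 [ 0.448 -0.172] [ 0.469 -0.131]
0.104 17 [ 0.429 -0.169] [ 0.47  -0.131]
0.11 116 [ 0.419 -0.172] [ 0.456 -0.129]
0.116 43 [ 0.422 -0.17 ] [ 0.438 -0.132]
0.134 3 [ 0.433 -0.142] [ 0.445 -0.14 ]
0.14 16 [ 0.425 -0.151] [ 0.445 -0.135]
0.146 31 [ 0.425 -0.153] [ 0.444 -0.131]
0.152 40 [ 0.425 -0.153] [ 0.444 -0.129]
0.158 34 [ 0.424 -0.153] [ 0.444 -0.13 ]
0.164 39 [ 0.425 -0.156] [ 0.444 -0.129]
0.17 38 [ 0.425 -0.156] [ 0.444 -0.13 ]
0.176 41 [ 0.425 -0.154] [ 0.446 -0.13 ]
```

Call:
step_arm --pt "0 -3 -3 0" --pt "0 -3 -3 0" --pt "0 0 -3 0" --pt "0 0 -3 0" --pt "0 0 0 0"

```text
time: 4.78
tcp_pos: [0.4354, -0.15, 0.0891]
tool_rot: [-0.001, -0.002, 1.0, 0.0]
wrist_force: [0.6, 0.2, -0.3]
finger_gap: 0.0005
```

```bash
cat > tip.py <<'E'
from h import *
o=manip.get_obs();print(o['time'],o['tcp_pos'].round(4),o['wrist_force'].round(1))
for c in('side','scene'):
    im,d=manip.camera(c);P=cloud(c,d)
    q=P.reshape(-1,3)
    q=q[(q[:,0]>.405)&(q[:,0]<.47)&(q[:,1]>-.19)&(q[:,1]<-.1)]
    print(c,[(int(z*1000),int((abs(q[:,2]-z)<.002).sum())) for z in np.arange(.04,.17,.004)])
    q=P.reshape(-1,3);q=q[(q[:,0]>.54)&(q[:,0]<.67)&(q[:,1]>-.2)&(q[:,1]<-.1)];print('lid top z',q[:,2].max().round(3), np.percentile(q[:,2],[50,90]).round(3))
E
python3 tip.py
```

```text
4.7833 [ 0.4354 -0.15    0.0891] [ 0.6  0.2 -0.3]
side [(40, 0), (44, 0), (47, 0), (51, 0), (55, 0), (59, 0), (63, 0), (67, 0), (71, 0), (75, 0), (79, 0), (83, 0), (87, 0), (91, 9), (95, 17), (99, 15), (103, 13), (107, 33), (111, 43), (115, 10), (119, 0), (123, 6), (127, 7), (131, 6), (135, 8), (139, 11), (143, 9), (147, 7), (151, 8), (155, 13), (159, 9), (163, 9), (167, 10)]
lid top z 0.164 [0.094 0.151]
scene [(40, 0), (44, 0), (47, 0), (51, 0), (55, 0), (59, 0), (63, 0), (67, 0), (71, 0), (75, 0), (79, 0), (83, 0), (87, 1), (91, 5), (95, 15), (99, 13), (103, 6), (107, 48), (111, 92), (115, 21), (119, 0), (123, 7), (127, 13), (131, 21), (135, 23), (139, 23), (143, 24), (147, 21), (151, 28), (155, 26), (159, 22), (163, 28), (167, 25)]
lid top z 0.164 [0.099 0.151]
```

The fingertips show about 33 mm above the reported TCP in both cameras. I'll go by the images and the force reading.

Call:
step_arm --pt "0 0 -3 0" --pt "0 0 -3 0" --pt "0 0 -3 0" --pt "0 0 -3 0" --pt "0 0 -3 0"

```text
time: 5.3
tcp_pos: [0.4347, -0.15, 0.0745]
tool_rot: [-0.001, -0.002, 1.0, 0.0]
wrist_force: [-3.3, 0.0, 6.7]
finger_gap: 0.0002
```

Call:
step_arm --pt "0 0 -3 0" --pt "0 0 -3 0" --pt "0 0 -3 0" --pt "0 0 0 0"

```text
time: 5.63
tcp_pos: [0.4347, -0.15, 0.0652]
tool_rot: [-0.001, -0.002, 1.0, 0.0]
wrist_force: [-3.3, -0.1, 5.4]
finger_gap: 0.0006
```

```bash
python3 look.py 3; python3 tip.py
```

```text
5.6333 [ 0.43474762 -0.14995544  0.06518333] [-3.30762468 -0.10471321  5.44206655]
5.7333 [ 0.4352 -0.15    0.0656] [-3.1  0.3  3.9]
side [(40, 0), (44, 0), (47, 0), (51, 0), (55, 0), (59, 0), (63, 0), (67, 0), (71, 0), (75, 0), (79, 4), (83, 15), (87, 20), (91, 18), (95, 34), (99, 36), (103, 5), (107, 7), (111, 11), (115, 9), (119, 8), (123, 10), (127, 10), (131, 10), (135, 8), (139, 9), (143, 10), (147, 7), (151, 9), (155, 13), (159, 7), (163, 10), (167, 9)]
lid top z 0.2 [0.1   0.169]
scene [(40, 0), (44, 0), (47, 0), (51, 0), (55, 0), (59, 0), (63, 0), (67, 0), (71, 0), (75, 0), (79, 0), (83, 12), (87, 14), (91, 16), (95, 62), (99, 79), (103, 10), (107, 18), (111, 22), (115, 24), (119, 21), (123, 25), (127, 23), (131, 25), (135, 24), (139, 22), (143, 26), (147, 25), (151, 26), (155, 23), (159, 29), (163, 22), (167, 25)]
lid top z 0.2 [0.106 0.173]
```

View pics/c3.png

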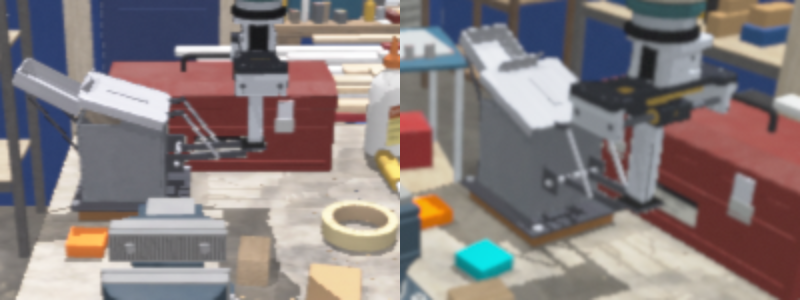

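The lid is opening with about 5 N at the pad. Next I'll press on towards the stop.

Call:
step_arm --pt "0 0 -3 0" --pt "0 0 -3 0" --pt "0 0 -3 0" --pt "0 0 -3 0" --pt "0 0 -3 0"

```text
time: 6.25
tcp_pos: [0.4355, -0.1501, 0.0504]
tool_rot: [-0.0, -0.002, 1.0, 0.0]
wrist_force: [-2.6, 0.1, 4.4]
finger_gap: 0.0007
```

Call:
step_arm --pt "0 0 -2 0" --pt "0 0 -2 0" --pt "0 0 -1 0" --pt "0 0 -1 0" --pt "0 0 -1 0"

```text
time: 6.67
tcp_pos: [0.4358, -0.1501, 0.0437]
tool_rot: [-0.0, -0.002, 1.0, 0.0]
wrist_force: [-3.7, -0.0, 3.3]
finger_gap: 0.0007
```

Call:
step_arm --pt "0 0 -1 0" --pt "0 0 -1 0" --pt "0 0 0 0"

```text
time: 6.92
tcp_pos: [0.4361, -0.1501, 0.0416]
tool_rot: [0.0, -0.002, 1.0, 0.0]
wrist_force: [-1.8, 0.4, 2.6]
finger_gap: 0.0006
```

```bash
python3 look.py 4; python3 tip.py
```

```text
6.9167 [ 0.43605886 -0.15005221  0.04164073] [-1.83605177  0.36612581  2.56091494]
7.0167 [ 0.436  -0.15    0.0418] [-3.  -0.2  2.7]
side [(40, 0), (44, 0), (47, 0), (51, 0), (55, 0), (59, 1), (63, 17), (67, 26), (71, 40), (75, 39), (79, 4), (83, 7), (87, 8), (91, 9), (95, 9), (99, 9), (103, 11), (107, 8), (111, 10), (115, 11), (119, 7), (123, 10), (127, 11), (131, 12), (135, 10), (139, 9), (143, 10), (147, 1), (151, 0), (155, 0), (159, 0), (163, 0), (167, 0)]
lid top z 0.248 [0.1   0.202]
scene [(40, 0), (44, 0), (47, 0), (51, 0), (55, 0), (59, 1), (63, 16), (67, 48), (71, 81), (75, 68), (79, 8), (83, 17), (87, 21), (91, 22), (95, 23), (99, 24), (103, 20), (107, 22), (111, 24), (115, 25), (119, 25), (123, 20), (127, 24), (131, 25), (135, 28), (139, 21), (143, 24), (147, 25), (151, 26), (155, 28), (159, 24), (163, 14), (167, 3)]
lid top z 0.248 [0.126 0.222]
```

View pics/c4.png

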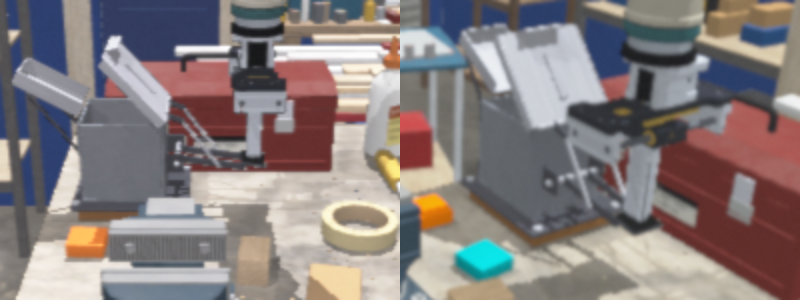

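Call:
step_arm --pt "0 0 -1 0" --pt "0 0 -1 0" --pt "0 0 0 0"

```text
time: 7.37
tcp_pos: [0.4362, -0.1501, 0.0397]
tool_rot: [0.0, -0.002, 1.0, -0.0]
wrist_force: [-2.6, 0.6, 3.4]
finger_gap: 0.0003
```

Call:
step_arm --pt "0 0 -1 0" --pt "0 0 0 0"

```text
time: 7.53
tcp_pos: [0.4362, -0.1501, 0.0387]
tool_rot: [0.0, -0.002, 1.0, -0.0]
wrist_force: [-2.5, 0.0, 2.1]
finger_gap: 0.0004
```

Call:
step_arm --pt "0 0 -1 0" --pt "0 0 0 0"

```text
time: 7.7
tcp_pos: [0.4362, -0.1501, 0.0377]
tool_rot: [0.0, -0.002, 1.0, -0.0]
wrist_force: [-1.7, -0.4, 2.2]
finger_gap: 0.0003
```

Call:
step_arm --pt "0 0 -0.5 0" --pt "0 0 0 0"

```text
time: 7.87
tcp_pos: [0.4363, -0.1501, 0.0373]
tool_rot: [0.0, -0.002, 1.0, -0.0]
wrist_force: [-1.2, 0.4, 1.8]
finger_gap: 0.0008
```

Call:
step_arm --pt "0 0 -0.5 0" --pt "0 0 0 0"

```text
time: 8.03
tcp_pos: [0.4363, -0.1501, 0.0368]
tool_rot: [0.0, -0.002, 1.0, -0.0]
wrist_force: [-0.4, -0.0, 1.7]
finger_gap: 0.0006
```

```bash
python3 look.py 5; python3 tip.py
```

```text
8.0333 [ 0.43625399 -0.15010479  0.03677536] [-0.40537002 -0.01685322  1.71820538]
8.1333 [ 0.4363 -0.1501  0.0368] [-1.2  0.8  2.4]
side [(40, 0), (44, 0), (47, 0), (51, 0), (55, 3), (59, 16), (63, 26), (67, 52), (71, 25), (75, 6), (79, 7), (83, 9), (87, 10), (91, 8), (95, 10), (99, 8), (103, 12), (107, 7), (111, 7), (115, 10), (119, 10), (123, 11), (127, 11), (131, 10), (135, 11), (139, 7), (143, 5), (147, 0), (151, 0), (155, 0), (159, 0), (163, 0), (167, 0)]
lid top z 0.256 [0.097 0.204]
scene [(40, 0), (44, 0), (47, 0), (51, 0), (55, 1), (59, 32), (63, 45), (67, 101), (71, 37), (75, 9), (79, 17), (83, 20), (87, 24), (91, 25), (95, 19), (99, 22), (103, 29), (107, 19), (111, 22), (115, 26), (119, 24), (123, 21), (127, 27), (131, 25), (135, 23), (139, 24), (143, 24), (147, 23), (151, 28), (155, 24), (159, 9), (163, 4), (167, 8)]
lid top z 0.255 [0.131 0.23 ]
```

View pics/c5.png

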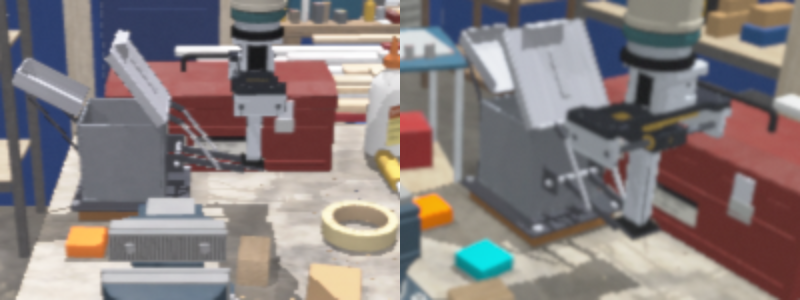

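Call:
step_arm --pt "0 0 -0.5 0" --pt "0 0 0 0"

```text
time: 8.4
tcp_pos: [0.4363, -0.1501, 0.0363]
tool_rot: [0.0, -0.002, 1.0, -0.0]
wrist_force: [-0.2, -0.4, 2.6]
finger_gap: 0.0004
```

Call:
step_arm --pt "0 0 -0.5 0" --pt "0 0 0 0"

```text
time: 8.57
tcp_pos: [0.4363, -0.1501, 0.0358]
tool_rot: [0.0, -0.002, 1.0, -0.0]
wrist_force: [-0.4, 0.5, 3.2]
finger_gap: 0.0002
```

Call:
step_arm --pt "0 0 -0.5 0" --pt "0 0 0 0"

```text
time: 8.73
tcp_pos: [0.4363, -0.1501, 0.0353]
tool_rot: [0.0, -0.002, 1.0, -0.0]
wrist_force: [-0.7, 0.3, 2.0]
finger_gap: 0.0006
```

Call:
step_arm --pt "0 0 -0.5 0" --pt "0 0 0 0"

```text
time: 8.9
tcp_pos: [0.4363, -0.1501, 0.035]
tool_rot: [0.0, -0.002, 1.0, -0.0]
wrist_force: [-0.5, 0.1, 5.9]
finger_gap: 0.0005
```

Call:
step_arm --pt "0 0 -0.5 0" --pt "0 0 0 0"

```text
time: 9.07
tcp_pos: [0.4364, -0.1501, 0.0349]
tool_rot: [0.0, -0.002, 1.0, -0.0]
wrist_force: [-0.6, 0.6, 10.9]
finger_gap: 0.0004
```

```bash
cat > lid.py <<'E'
from h import *
P=[]
for c in('side','scene'):
    im,d=manip.camera(c);Q=cloud(c,d)
    for r in manip.outline_of(c,'lid')[:1]:
        q=Q[r['region']&(d>0)]; q=q[(q[:,0]>.54)&(q[:,0]<.69)&(q[:,2]>.135)]
        l=cv2.fitLine(q[:,[0,2]].astype(np.float32),cv2.DIST_HUBER,0,.01,.01).ravel()
        print(c,'lid angle',np.arctan(l[1]/l[0]).round(3),'topz',q[:,2].max().round(3),q.min(0).round(3))
    for r in manip.outline_of(c,'offcut')[:4]:
        q=Q[r['region']&(d>0)];print('offcut',round(r['p'],2),np.median(q,0).round(3))
E
python3 lid.py
```

```text
offcut 0.77 [0.666 0.003 0.018]
scene lid angle 0.998 topz 0.258 [ 0.543 -0.219  0.139]
offcut 0.93 [ 0.523 -0.004  0.019]
offcut 0.81 [ 0.646 -0.016  0.019]
```

The force has climbed to 11 N, so the lever is at its stop, and the lid angle measures 0.998 rad. I'll hold here briefly and check the chute and the bin.

Call:
step_arm --pt "0 0 0 0" --pt "0 0 0 0" --pt "0 0 0 0" --pt "0 0 0 0" --pt "0 0 0 0"

```text
time: 9.78
tcp_pos: [0.4364, -0.1501, 0.0349]
tool_rot: [0.001, -0.002, 1.0, -0.0]
wrist_force: [-2.0, 1.0, 9.7]
finger_gap: 0.0004
```

Run:
```python
from h import *
a,d=shot('side','sd6.png');b,d2=shot('scene','s6.png')
cv2.imwrite('pics/c6.png',np.hstack([cv2.resize(a[150:240,185:305],(400,300),interpolation=3),cv2.resize(b[130:220,280:400],(400,300),interpolation=3)])[:,:,::-1])
for c,D in(('side',d),('scene',d2)):
    P=cloud(c,D).reshape(-1,3);q=P[(P[:,0]>.68)&(P[:,0]<.78)&(P[:,1]>-.2)&(P[:,1]<-.1)&(P[:,2]>.14)]
    for x in np.arange(.685,.76,.01):
        w=q[abs(q[:,0]-x)<.005]
        if len(w):print(c,round(x,3),len(w),np.percentile(w[:,2],[5,50,95]).round(3))
    q=P[(P[:,0]>.565)&(P[:,0]<.68)&(P[:,1]>-.2)&(P[:,1]<-.1)&(P[:,2]<.135)]
    print('inside',len(q),q[:,2].min() if len(q) else '')
```

```text
side 0.685 71 [0.142 0.157 0.171]
side 0.695 64 [0.154 0.165 0.178]
side 0.705 64 [0.159 0.169 0.182]
side 0.715 63 [0.165 0.175 0.188]
side 0.725 77 [0.146 0.179 0.192]
side 0.735 78 [0.157 0.184 0.198]
side 0.745 79 [0.17  0.188 0.204]
side 0.755 69 [0.183 0.196 0.209]
inside 1402 -0.6792671688339043
scene 0.685 65 [0.141 0.152 0.17 ]
scene 0.695 47 [0.153 0.157 0.176]
scene 0.705 47 [0.159 0.164 0.182]
scene 0.715 46 [0.149 0.168 0.187]
scene 0.725 72 [0.147 0.173 0.192]
scene 0.735 68 [0.158 0.178 0.197]
scene 0.745 65 [0.173 0.184 0.202]
scene 0.755 64 [0.185 0.19  0.21 ]
inside 1053 0.024072836205951076
```

View pics/c6.png

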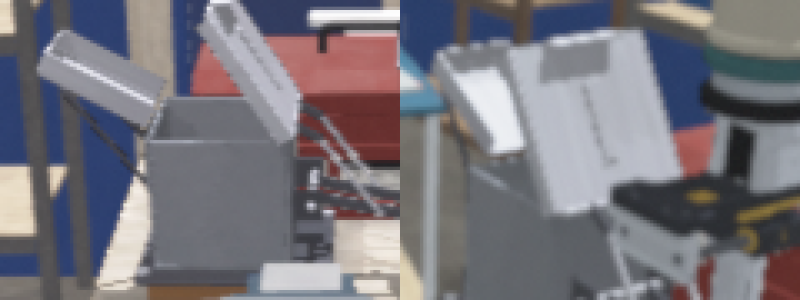

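The chute is empty in both views, so the offcut is in the bin. Now I'll let the lever up slowly.

Call:
step_arm --pt "0 0 0.7 0" --pt "0 0 1 0" --pt "0 0 1.3 0" --pt "0 0 1.5 0" --pt "0 0 1.5 0"

```text
time: 10.3
tcp_pos: [0.4359, -0.1501, 0.0404]
tool_rot: [-0.0, -0.002, 1.0, -0.0]
wrist_force: [-0.7, 0.5, 2.8]
finger_gap: 0.0004
```

Call:
step_arm --pt "0 0 1.5 0" --pt "0 0 1.5 0" --pt "0 0 1.5 0" --pt "0 0 1.5 0" --pt "0 0 1.5 0"

```text
time: 10.72
tcp_pos: [0.4359, -0.1501, 0.048]
tool_rot: [-0.0, -0.002, 1.0, 0.0]
wrist_force: [-0.9, 0.0, 3.6]
finger_gap: 0.0005
```

Call:
step_arm --pt "0 0 1.5 0" --pt "0 0 1.5 0" --pt "0 0 1.5 0" --pt "0 0 1.5 0" --pt "0 0 1.5 0"

```text
time: 11.13
tcp_pos: [0.4363, -0.1501, 0.0555]
tool_rot: [0.0, -0.002, 1.0, -0.0]
wrist_force: [-0.0, 0.5, 3.2]
finger_gap: 0.0007
```

Call:
step_arm --pt "0 0 1.5 0" --pt "0 0 1.5 0" --pt "0 0 1.5 0" --pt "0 0 1.5 0" --pt "0 0 1.5 0"

```text
time: 11.55
tcp_pos: [0.4371, -0.1502, 0.0631]
tool_rot: [0.001, -0.002, 1.0, -0.0]
wrist_force: [2.8, 0.5, 4.3]
finger_gap: 0.0007
```

Call:
step_arm --pt "0 0 1.5 0" --pt "0 0 1.5 0" --pt "0 0 1.5 0" --pt "0 0 1.5 0" --pt "0 0 1.5 0"

```text
time: 11.97
tcp_pos: [0.4364, -0.1504, 0.0705]
tool_rot: [0.0, -0.002, 1.0, -0.0]
wrist_force: [3.0, 0.1, 3.4]
finger_gap: 0.0003
```

```bash
python3 lid.py
```

```text
side lid angle 0.192 topz 0.188 [ 0.541 -0.279  0.138]
offcut 0.55 [0.667 0.003 0.018]
scene lid angle 0.199 topz 0.188 [ 0.541 -0.218  0.137]
offcut 0.91 [ 0.523 -0.005  0.019]
offcut 0.73 [ 0.647 -0.018  0.019]
offcut 0.33 [ 0.585 -0.125  0.104]
```

Call:
step_arm --pt "0 0 1.2 0" --pt "0 0 1.2 0" --pt "0 0 1.2 0" --pt "0 0 1.2 0" --pt "0 0 1.2 0"

```text
time: 12.68
tcp_pos: [0.436, -0.1501, 0.0764]
tool_rot: [0.0, -0.002, 1.0, -0.0]
wrist_force: [3.4, -0.4, 3.5]
finger_gap: 0.0001
```

Call:
step_arm --pt "0 0 1.2 0" --pt "0 0 1.2 0" --pt "0 0 1.2 0" --pt "0 0 1.2 0" --pt "0 0 1.2 0"

```text
time: 13.1
tcp_pos: [0.4333, -0.1494, 0.0817]
tool_rot: [-0.002, -0.002, 1.0, 0.001]
wrist_force: [0.1, 0.1, -1.4]
finger_gap: 0.0005
```

Call:
step_arm --pt "0 0 2 0" --pt "0 0 2 0" --pt "0 0 2 0" --pt "0 0 2 0"

```text
time: 13.43
tcp_pos: [0.4354, -0.15, 0.0903]
tool_rot: [-0.0, -0.002, 1.0, 0.0]
wrist_force: [-0.3, 0.1, -0.1]
finger_gap: 0.0
```

```bash
python3 lid.py
```

```text
side lid angle 0.007 topz 0.166 [ 0.562 -0.217  0.136]
offcut 0.57 [0.667 0.002 0.018]
scene lid angle 0.002 topz 0.166 [ 0.54  -0.215  0.137]
offcut 0.69 [ 0.521 -0.005  0.019]
offcut 0.47 [ 0.646 -0.016  0.019]
offcut 0.46 [ 0.468 -0.148  0.098]
offcut 0.23 [0.344 0.144 0.032]
```

The lid is shut. I'll move clear now.

Call:
step_arm --pt "0 0 15 0" --pt "0 0 25 0" --pt "0 0 35 0" --pt "0 0 35 0" --pt "0 0 20 0"

```text
time: 14.15
tcp_pos: [0.4371, -0.1507, 0.2234]
tool_rot: [0.002, -0.002, 1.0, -0.001]
wrist_force: [0.9, -0.1, -1.0]
finger_gap: 0.0002
```

Call:
step_arm --pt "0 0 0 0" --pt "0 0 0 0" --pt "0 0 0 0" --pt "0 0 0 0" --pt "0 0 0 0"

```text
time: 14.57
tcp_pos: [0.435, -0.1498, 0.219]
tool_rot: [-0.001, -0.002, 1.0, 0.0]
wrist_force: [-0.1, -0.2, 0.8]
finger_gap: 0.001
```

```bash
python3 look.py 7; python3 lid.py
python3 - <<'E'
from h import *
im,d=manip.camera('scene');P=cloud('scene',d)
for n in ['pine_block','tape_measure','sanding_block']:
    r=manip.outline_of('scene',n)[0];print(n,np.median(P[r['region']&(d>0)],0).round(3))
E
```

```text
14.5667 [ 0.43495518 -0.14979774  0.21898808] [-0.07873158 -0.23853111  0.81129171]
side lid angle -0.0 topz 0.167 [ 0.541 -0.254  0.135]
offcut 0.71 [0.664 0.    0.018]
offcut 0.77 [ 0.522 -0.006  0.019]
offcut 0.53 [ 0.645 -0.017  0.019]
pine_block [0.433 0.056 0.031]
tape_measure [0.331 0.257 0.059]
sanding_block [0.344 0.144 0.032]
```

View pics/c7.png

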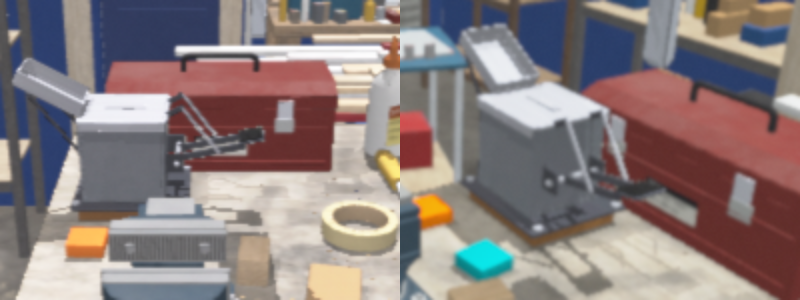

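The pictures show the lid shut, the chute empty, the lever up and the gripper clear. I'll hand the job in.

```bash
python3 -c "
from station import manip
print(manip.close_job())"
```

```text
the job is handed in; nothing more can be done
None
```

I pressed the lever to its stop with closed fingers, let it up over about 3 s, moved clear and handed the job in at about 15 s of the 38 s allowed. No verdict was reported.

- **Opening:** I stopped pressing when the reported wrist force climbed to about 11 N. At that point the scene camera put the lid at 0.998 rad.
- **Offcut:** the chute is empty in both camera views after the press. I did not see the offcut lying in the bin directly, because the inside was not visible; I infer it slid in.
- **Closing:** I let the lever up at about 18 mm/s or slower. By my estimate that is about 0.4 rad/s at the lid, well under the 2 rad/s limit. After closing, the lid measured 0.00 rad (side camera only in the last check).
- **Bystanders:** the pine block, tape measure and sanding block measured within 2 mm of where they started.
- **Disagreement:** with the jaws shut, both cameras showed the fingertips about 33 mm above the reported TCP. I went by the images and the wrist force instead.

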